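Set the angle dial of a last-grinding fixture and clamp it

ROBOT

A 6-joint arm with a two-finger parallel gripper is mounted at the origin on the work surface. World frame = base frame: x ahead of the robot, y to its left, z up, the work surface at z = 0. Lengths are in m, angles in rad, forces in N, time in s.
With the tool pointing down it reaches from about 0.25 to 0.85 m from the base axis. Payload 12.5 kg.
Tool frame: the origin (TCP) lies at the very end of the fingers, on their centre line; the grasp point (between the pads) lies bot.tcp_to_grasp behind it (bot.tcp_to_grasp is the distance from the TCP to the grasp point, in m); z points along the fingers, y is the line along which they close (so a half turn about z gives the same grasp; the last joint's range is limited). The gripper opens to 93 mm and grips with 3 to 60 N. Pads are 15 mm wide; open, the fingers measure 128 mm over their backs; the gripper's body (75 mm by 188 mm) begins 65 mm behind the grasp point.
Start: joints at [1.052, 0.351, 1.652, -0, 1.139, -0.085], TCP at [0.231, 0.499, 0.219] pointing down, gripper open.
Joint ranges: [-2.75, 2.75], [-0.79, 2.1], [0.01, 2.65], [-1.57, 4.71], [0.07, 3.14], [-2.87, 2.87]. Speed limits (rad/s): [2.22, 2.22, 2.79, 3.14, 3.14, 3.14].

INTERFACE

Orientations are given as a unit quaternion [w, x, y, z].
In Python, from cell import bot gives the robot as it stands.
- The arm moves only by the tool drive_tool, never from a script. Its arguments are lists of equal length, an entry for each row: "travel": the shift along the tool's x, y, z in mm, a list of three; "rotation": the turn, a rotation vector about the tool's x, y, z in rad, a list of three; "fingers": the closure in counts, from 0 (fully open) to 255 (shut). A call has 1 to 8 rows; each row is the pose to reach, as a shift and turn from the pose commanded when the call began, along the tool's axes at that moment; what a row does not reach only later rows make up. A row lasts 1/12 s, in which the tool goes at most 41.7 mm and 7.16 degrees, less where a joint would pass 70% of its speed; a pose out of reach is approached as far as the arm can. A call with a gripper value outside its range is refused whole. The fingers move at their own pace and stop on an object; the grip force is fixed at half the most. Time passes only in rows, so rows that repeat a pose let the fingers close. It gives the time, the measured TCP pose, the force, the opening and the grip force at its end, in the units of the state.
- bot.sense(): the state, without advancing time (a new reading comes with each control period).
- bot.grab_frame(name): name is "scene" or "top" or "wrist"; returns (picture, depth): 384x512x3 uint8, blue, green, red; 384x512 float32, m along the optical axis (not along the pixel's ray), 0 where there is no reading.
- bot.camera_info(name): a dict with "mtx" (3x3 intrinsics, pixels), "extrinsics" (4x4, takes a point from camera to world coordinates). Camera axes: x right, y up, looking along -z (the intrinsics and any distortion apply to the point x, -y, -z); pixel columns grow to the right and rows downward; lengths in m; the calibration is good to about 2 mm. The wrist camera is an equidistant fisheye: a pixel r from the principal point sees the ray r / f radians off the axis. A picture is of the moment at which its call begins: read the wrist's pose just before it. camera_info takes no time and is no camera call; for the wrist camera it gives the pose at the moment of the call.
- bot.sign_off(): hands the job in; it is judged then, once.
Trained networks look in the newest picture that a camera, given by its name, has taken for a name from the list of things; names that differ only in an ending like _2 or _b are one class to them, and where a whole thing is asked for, a point or a joint stands for the part that bears it (a point fixed in the world has none). Each returns a list of dicts, best first, with "p" (0 to 1); they miss things now and then, are a little off and sometimes report something else, mostly with a low value. They report only what shows in the picture. A call takes as long as a camera call.
- bot.find_in(camera, thing): "box" ([left, top, width, height] in pixels, round what is visible of it).
- bot.silhouettes(camera, thing): "region" (384x512 bool, what is visible of it) and "box" ([left, top, width, height] in pixels, round what is visible of it).
The state is a dict: "time_s": time; "joints": joint angles; "qvel": joint speeds; "tau": joint torques, N m; "tcp_pos": TCP position; "tool_rot": TCP orientation; "force": force on the tool from outside, world axes, zero at the start; "moment": the same for the moment, N m; "width": finger opening in m; "grip_force": force on a finger pad.
Only numpy, scipy, OpenCV 4.12 (cv2) and the standard library are available. Lean on these libraries where they do the work, as an engineer would, in place of code of your own. Each camera call takes 0.05 s, during which the arm holds its last target. There are 200 camera calls.

TASK

On the shoemaker's fixture, push the dial round by its upright fin with the fingertips until the index line on the dial lines up with the one long riveted line on the scale collar around it. Then push the clamp lever clockwise (seen from above) all the way over to its stop, leaving the dial on the line. Leave the shoe last, the pot, the tin and the file where they are.

Things in the scene. Friction and masses are not known exactly. Their poses are not given: they have to be found in the camera images.
- fixture: grey cast base fixed to the bench: a round block 208 mm across and 30 mm high with a 56 mm wide, 30 mm high lug that reaches 165 mm from the centre towards the base's -y (it carries the clamp lever). Origin: on the bench, under the dial's axis; z up, x and y level.
- dial: flat round aluminium dial, 132 mm across, turning about the vertical, its joint free half a turn and more either way; friction of 0.12 N m (3 N at the fin) holds it where left. Origin: on its axis, 30 mm above the bench; top face 6 mm higher; its x points along the index line. On top: a dark hub 28 mm across, 12 mm high; a dark index line 5 mm wide (26 to 65 mm radius); opposite it the fin.
- fin (a point): point on the top edge of the fin, at 45 mm from the dial's axis, exactly opposite to the index line, 62 mm above the bench. The fin is a black upright wall that stands radially on the dial: 12 mm thick, from the 13 mm to the 59 mm radius, 26 mm high above the dial's face. Pushing it sideways turns the dial.
- index_mark (a point): outer end of the dial's index line, at 67 mm from the dial's axis, 36 mm above the bench; goes round with the dial.
- target_line (a point): inner end of the long line on the scale collar, 67 mm from the dial's axis, 36 mm above the bench. The collar is a fixed flat aluminium ring flush with the dial, 138 to 204 mm diameter, with 23 short lines (9 by 2 mm) and one long line (31 by 5 mm) with a dark rivet, 12 mm across and 4 mm high, near its outer end; all 15 degrees apart. It coincides with index_mark when the dial is set.
- clamp (a joint): angle of the clamp lever in rad: 0 open, 1.4 at the closed stop, growing clockwise seen from above; starts between 0 and 0.25. At 0 its bar points 60 degrees clockwise from the fixture's x axis, at 1.4 about 140 degrees clockwise. Friction of 0.1 N m (2 N at mid lever) leaves it where it is put; it does not move the dial.
- clamp_pivot (a point): top of the clamp lever's vertical pivot, on its axis, 54 mm above the bench, 135 mm from the dial's axis towards the fixture's -y.
- clamp_tip (a point): top of the black round knob on the lever's free end, 64 mm above the bench, 75 mm from the pivot's axis. The knob is 20 mm across and 30 mm high (34 to 64 mm above the bench). From the pivot (a boss 34 mm across) to the knob runs a straight steel bar 14 mm wide, 35 to 53 mm above the bench.
- shoe_last: bystander: loose wooden shoe last, 250 mm long (toe towards its x), 86 mm wide, 100 mm high at the heel; origin under its middle.
- pot: bystander: loose black open pot, 72 mm across, 55 mm high; origin at the middle of its underside.
- tin: bystander: loose metal tin, 72 mm across, 62 mm high; origin at the middle of its underside.
- file: bystander: loose file with a wooden handle, 270 mm long, 24 mm high, lying along its x; origin on the bench under its middle.

How it is judged:
By the outcome, as a careful person would: the job done as asked, in the order asked, and still so for the second after the job is handed in, with the robot touching nothing.
It also fails if it takes over 72 s, if anything falls off the work surface, if the arm or the gripper's body presses on something with over 40 N, if the wrist force passes 120 N, or if a joint passes its speed limit or range.

## Working session

There is one attempt and no reset: what is moved stays moved. The work goes in short steps, Python scripts to look and compute and a tool call to move; the robot and the scene stay as the last step left them, time stands still between calls to the robot, and variables do not carry over. Pictures are saved under pics/ and viewed, at most 10 in all, crops included, and the job is handed in when it is done.

Besides the shell and the picture viewer there is one more tool, called after "Emit:" as name(argument=value, ...), one argument or row to a line, values as JSON. drive_tool: Moves the arm, as the interface text tells. Its arguments: {"type":"object","properties":{"travel":{"type":"array","items":{"type":"array","items":{"type":"number"}}},"rotation":{"type":"array","items":{"type":"array","items":{"type":"number"}}},"fingers":{"type":"array","items":{"type":"number"}}},"required":["travel","rotation","fingers"]}

```bash
mkdir -p pics; ls; python3 - <<'E'
from cell import bot
import cv2,numpy as np
for n in ["top","scene"]:
    im,d=bot.grab_frame(n); cv2.imwrite(f"pics/{n}0.png",im); np.savez(f"pics/{n}0.npz",im=im,d=d)
    c=bot.camera_info(n); print(n,np.round(c["mtx"],1).tolist(),np.round(c["extrinsics"],3).tolist(),[k for k in c])
s=bot.sense(); print(s["tcp_pos"],s["tool_rot"],s["time_s"],s["width"],bot.tcp_to_grasp)
E
```

```text
pics
top [[417.7, 0.0, 255.5], [0.0, 417.7, 196.1], [0.0, 0.0, 1.0]] [[0.018, 0.99, -0.139, 0.427], [-1.0, 0.014, -0.026, -0.029], [-0.023, 0.14, 0.99, 1.357], [0.0, 0.0, 0.0, 1.0]] ['mtx', 'extrinsics']
scene [[485.6, 0.0, 257.4], [0.0, 485.6, 195.2], [0.0, 0.0, 1.0]] [[-0.531, -0.626, 0.571, 1.355], [0.847, -0.399, 0.351, 0.468], [0.008, 0.67, 0.742, 1.035], [0.0, 0.0, 0.0, 1.0]] ['mtx', 'extrinsics']
[0.23101999 0.49881008 0.21814647] [-1.36950357e-04  2.15197150e-01  9.76570491e-01 -4.94889668e-04] 0.1 0.09259565855093124 0.0188
```

```bash
python3 - <<'E'
import cv2,numpy as np
a=cv2.imread("pics/top0.png");cv2.imwrite("pics/top0b.png",cv2.resize(a,(768,576),interpolation=cv2.INTER_CUBIC))
E
```

```text
(no output)
```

View pics/top0b.png

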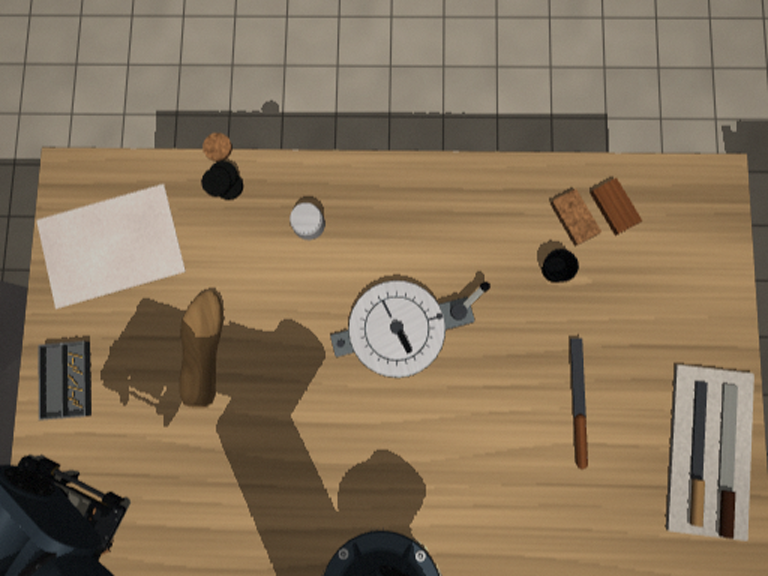

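View pics/scene0.png

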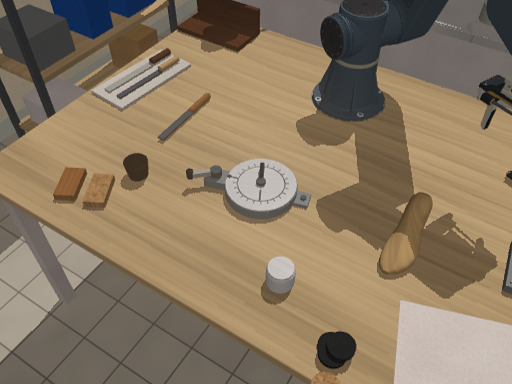

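The top picture shows the dial at about (397,327) on the 1.5x image. The index line points up-left (384,300), the fin is at (405,345), and the rivet of the long line is at (438,317). The clamp pivot is at (458,311) with its knob at (485,287). The scene view agrees. Next I rectify the dial plane to measure it.

```bash
cat > h.py <<'E'
import cv2,numpy as np
from cell import bot
from scipy.spatial.transform import Rotation as R
def project(P,c,fish=False):
    P=np.atleast_2d(P);E=np.array(c["extrinsics"]);K=np.array(c["mtx"])
    q=(P-E[:3,3])@E[:3,:3]; q=q*[1,-1,-1]
    if fish:
        rho=np.hypot(q[:,0],q[:,1])+1e-12;th=np.arctan2(rho,q[:,2]);n=q[:,:2]/rho[:,None]*th[:,None]
    else: n=q[:,:2]/q[:,2:]
    return n@K[:2,:2].T+K[:2,2]
def rectify(im,c,ctr,z,half,px,fish=False):
    # output: column right = world -y, row up = world +x
    n=int(2*half/px);g=(np.arange(n)-n/2+.5)*px
    U,V=np.meshgrid(g,g)
    P=np.stack([ctr[0]-V.ravel(),ctr[1]-U.ravel(),np.full(U.size,z)],1)
    m=project(P,c,fish).astype(np.float32).reshape(n,n,2)
    return cv2.remap(im,m[...,0],m[...,1],cv2.INTER_CUBIC)
def rot():
    q=bot.sense()["tool_rot"];return R.from_quat([q[1],q[2],q[3],q[0]]).as_matrix()
E
python3 - <<'E'
from h import *
c=bot.camera_info("top");im=np.load("pics/top0.npz")["im"]
E=np.array(c["extrinsics"]);K=c["mtx"]
def back(u,v,z):
    d=E[:3,:3]@np.array([(u-K[0][2])/K[0][0],-(v-K[1][2])/K[1][1],-1]);return E[:3,3]+d*(z-E[2,3])/d[2]
p=back(397/1.5,327/1.5,.036);print(p)
for n,u,v,z in [("piv",458,311,.054),("knob",485,287,.064),("pot",559,265,.05),("tin",307,219,.06)]: print(n,back(u/1.5,v/1.5,z))
cv2.imwrite("pics/rect0.png",rectify(im,c,p,.036,.2,.4/600))
print(rot(), bot.camera_info("wrist"))
E
```

```text
[ 0.54352672 -0.02495159  0.036     ]
piv [ 0.57743144 -0.15178479  0.054     ]
knob [ 0.62736642 -0.2067977   0.064     ]
pot [ 0.6786545  -0.36431576  0.05      ]
tin [0.76935775 0.17034962 0.06      ]
[[-9.07380336e-01  4.20310237e-01 -4.80481047e-04]
 [ 4.20310508e-01  9.07379883e-01 -9.07646639e-04]
 [ 5.44856620e-05 -1.02553195e-03 -9.99999473e-01]] {'mtx': array([[297.31863964,   0.        , 255.50636106],
       [  0.        , 297.31863964, 190.49475564],
       [  0.        ,   0.        ,   1.        ]]), 'extrinsics': array([[ 4.20220149e-01, -8.65216924e-01, -2.73522762e-01,
         1.54830581e-01],
       [ 9.07421971e-01,  4.00466732e-01,  1.27325422e-01,
         5.33511398e-01],
       [-6.27343514e-04, -3.01705271e-01,  9.53401036e-01,
         3.85042508e-01],
       [ 0.00000000e+00,  0.00000000e+00,  0.00000000e+00,
         1.00000000e+00]])}
```

View pics/rect0.png

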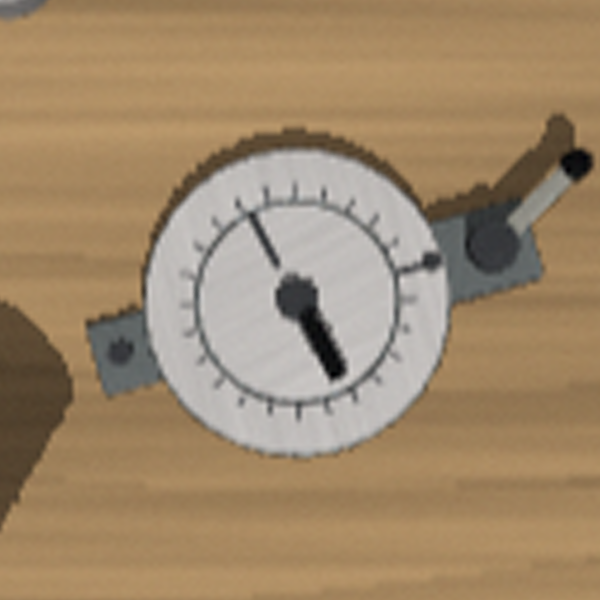

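Rectified at 0.667 mm/px, the dial centre is at about (298,302). The index tip is at (250,212), the long line runs (401,271) to the rivet at (431,261), and the fin lies around (322,345). The dial must turn about 101° clockwise. I'll straddle the fin with part-open fingers and go round with the tool's x axis pointing outward, after a wrist look from above.

Emit:
drive_tool(
  travel=[
    [-237, -190, 10],
    [-237, -190, 10],
    [-237, -190, 10],
    [-237, -190, 10],
    [-474, -380, 0],
    [-474, -380, 0],
    [-474, -380, 0],
    [-474, -380, 0],
  ],
  rotation=[
    [0, 0, -0.12],
    [0, 0, -0.24],
    [0, 0, -0.36],
    [0, 0, -0.48],
    [0, 0, -0.6],
    [0, 0, -0.72],
    [0, 0, -0.84],
    [0, 0, -0.92],
  ],
  fingers=[180, 180, 180, 180, 180, 180, 180, 180],
)

```text
time_s: 0.77
tcp_pos: [0.3642, 0.2329, 0.2151]
tool_rot: [-0.0, -0.223, 0.975, -0.0]
force: [1.3, 0.5, -0.6]
width: 0.0444
grip_force: 0.0
```

```bash
cat >> h.py <<'E'
def to(x,y,z,head=None):
    """shift/turn in tool axes to reach world x,y,z (m) with tool x heading (deg, ccw)"""
    s=bot.sense();M=rot();h=np.degrees(np.arctan2(M[1,0],M[0,0]))
    t=M.T@(np.array([x,y,z])-s["tcp_pos"])*1000
    dz=0 if head is None else -((head-h+180)%360-180)
    print("t",round(s["time_s"],2),"tcp",np.round(s["tcp_pos"],4),"head",round(h,1),"travel",np.round(t,1),"rz",round(np.radians(dz),3),"F",np.round(s["force"],1),"w",round(s["width"],4),"q6",round(s["joints"][5],2))
E
python3 -c "
from h import *
to(.502,-.045,.2,208)"
```

```text
t 0.77 tcp [0.3642 0.2329 0.2151] head -154.2 travel [  -3.1 -310.2   15.1] rz -0.039 F [ 1.3  0.5 -0.6] w 0.0444 q6 -1.56
```

Emit:
drive_tool(
  travel=[
    [-3, -310, 15],
    [-3, -310, 15],
    [-3, -310, 15],
    [-3, -310, 15],
    [-3, -310, 15],
    [-3, -310, 15],
    [-3, -310, 15],
    [-3, -310, 15],
  ],
  rotation=[
    [0, 0, -0.04],
    [0, 0, -0.04],
    [0, 0, -0.04],
    [0, 0, -0.04],
    [0, 0, -0.04],
    [0, 0, -0.04],
    [0, 0, -0.04],
    [0, 0, -0.04],
  ],
  fingers=[180, 180, 180, 180, 180, 180, 180, 180],
)

```text
time_s: 1.43
tcp_pos: [0.5013, -0.0478, 0.1998]
tool_rot: [-0.0, -0.239, 0.971, -0.0]
force: [0.1, 0.2, -0.5]
width: 0.0273
grip_force: 0.0
```

```bash
python3 -c "
from h import *
to(.502,-.045,.2,208)
c=bot.camera_info('wrist');im,d=bot.grab_frame('wrist')
np.savez('pics/w1.npz',im=im,d=d,E=c['extrinsics'],K=c['mtx'])
r=rectify(im,c,(.5435,-.025),.036,.2,.4/600,True)
v=np.hstack([cv2.resize(im,(400,300)),cv2.resize(r[100:400,100:500],(400,300))])
cv2.imwrite('pics/w1.png',r)"
```

```text
t 1.43 tcp [ 0.5013 -0.0478  0.1998] head -152.3 travel [-1.9  2.1 -0.2] rz -0.006 F [ 0.1  0.2 -0.5] w 0.0273 q6 -2.24
```

View pics/w1.png

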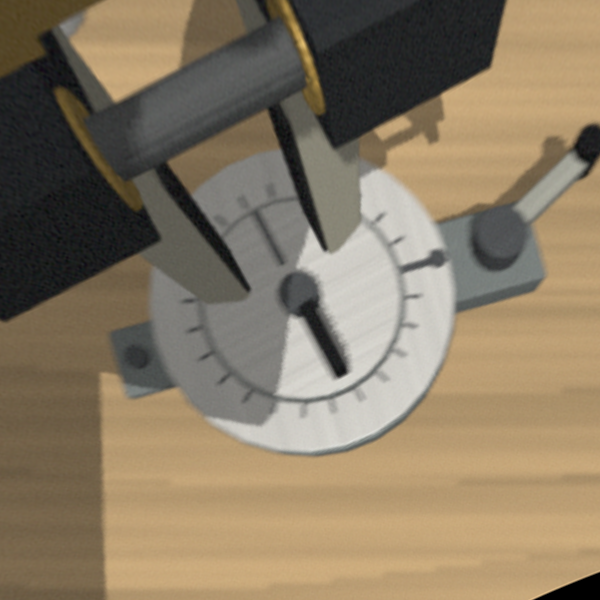

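The rectified wrist view shows the dial centre near (303,300), the index line from (283,264) to (257,210), the rivet at (437,258), and the fin running from (305,310) to (342,375). I'll fit the ring and the lines.

```bash
cat >> h.py <<'E'
def dial(im,c,ctr=(.5435,-.025),fish=True,fitc=True,z=.036):
    """centre from dark gap ring; headings (deg ccw from world x) of index line and long line"""
    px=.0004
    g=cv2.cvtColor(rectify(im,c,ctr,z,.12,px,fish),cv2.COLOR_BGR2GRAY).astype(np.float32)
    n=g.shape[0]; bl=cv2.GaussianBlur(g,(0,0),1.5); loc=bl-cv2.GaussianBlur(g,(0,0),10)
    def samp(a,cx,cy,r,th): # r m, th heading ccw from world x (up), world y = left
        u=cx-r*np.sin(th)/px; v=cy-r*np.cos(th)/px
        return cv2.remap(a,u.astype(np.float32),v.astype(np.float32),cv2.INTER_LINEAR)
    th=np.radians(np.arange(0,360,1.))[None]
    c0=n/2-.5; best=(1e9,c0,c0)
    if fitc:
        for st,rg in ((2,20),(.5,3)):
            bx,by=best[1],best[2]
            for cx in np.arange(bx-rg,bx+rg+.1,st):
                for cy in np.arange(by-rg,by+rg+.1,st):
                    s=np.clip(samp(loc,cx,cy,np.full_like(th,.0675),th),-40,10).mean()
                    if s<best[0]: best=(s,cx,cy)
    _,cx,cy=best
    ctr=(ctr[0]-(cy-c0)*px, ctr[1]-(cx-c0)*px)
    T=np.radians(np.arange(0,360,.25))
    out={}
    for nm,r0,r1 in (("index",.030,.063),("long",.081,.100),("fin",.025,.057)):
        rr=np.linspace(r0,r1,30)
        p=samp(bl,cx,cy,*np.meshgrid(rr,T)).mean(1)
        out[nm]=p
    return np.round(ctr,4),best[0],np.degrees(T),out
E
python3 - <<'E'
from h import *
f=np.load('pics/w1.npz');c=dict(extrinsics=f['E'],mtx=f['K'])
ctr,s,T,o=dial(f['im'],c);print(ctr,s)
def near(p,h,w=10):
    k=abs((T-h+180)%360-180)<w; x=((T[k]-h+180)%360-180);v=p[k]; wt=np.clip(np.percentile(v,60)-v,0,None)
    wt[wt<.4*wt.max()]=0
    return h+(wt*x).sum()/wt.sum(), wt.max()
print("index",near(o["index"],27),"long",near(o["long"],-73),"fin",near(o["fin"],208,20))
# fin & knob & pivot rectified at their heights
im=f['im'];t=bot.camera_info('top');ti=np.load('pics/top0.npz')['im']
print("top",dial(ti,t,fish=False)[:2])
for nm,a,cc,fi in (("w",im,c,True),("top",ti,t,False)):
    _,_,T,o=dial(a,cc,fish=fi);print(nm,"index",near(o["index"],27),"long",near(o["long"],-73))
    r=rectify(a,cc,ctr,.064,.26,.001,fi); g=r.max(2); 
    sub=g[60:260,430:520];m=(sub<35).astype(np.uint8)
    k,l,st,ce=cv2.connectedComponentsWithStats(m)
    print([(st[i,4],np.round([ctr[0]-(ce[i,1]+60-259.5)*.001,ctr[1]-(ce[i,0]+430-259.5)*.001],4)) for i in range(1,k) if st[i,4]>60])
E
```

```text
[ 0.5435 -0.0264] -18.731321
index (np.float64(27.98567938446804), np.float32(44.045784)) long (np.float64(-73.06328388138043), np.float32(119.84985)) fin (np.float64(209.30383917862406), np.float32(124.710686))
top (array([ 0.5417, -0.0232]), np.float32(-34.266087))
w index (np.float64(27.98567938446804), np.float32(44.045784)) long (np.float64(-73.06328388138043), np.float32(119.84985))
[(np.int32(221), array([ 0.6284, -0.2072]))]
top index (np.float64(27.75086167754202), np.float32(117.1882)) long (np.float64(-72.91168561049311), np.float32(116.99074))
[(np.int32(235), array([ 0.6301, -0.2054]))]
```

```bash
python3 -c "
from h import *
to(.503,-.0461,.045,208)"
```

```text
t 1.48 tcp [ 0.5018 -0.0487  0.1996] head -152.4 travel [ -2.3   1.9 154.6] rz -0.007 F [-0.1 -1.1 -0.4] w 0.027 q6 -2.24
```

Emit:
drive_tool(
  travel=[
    [-2, 2, 35],
    [-2, 2, 70],
    [-2, 2, 105],
    [-2, 2, 130],
    [-2, 2, 145],
    [-2, 2, 154],
    [-2, 2, 154],
  ],
  rotation=[
    [0, 0, 0],
    [0, 0, 0],
    [0, 0, 0],
    [0, 0, 0],
    [0, 0, 0],
    [0, 0, 0],
    [0, 0, 0],
  ],
  fingers=[180, 180, 180, 180, 180, 180, 180],
)

```text
time_s: 2.07
tcp_pos: [0.4999, -0.041, 0.0447]
tool_rot: [-0.001, -0.24, 0.971, 0.001]
force: [0.3, 0.1, 0.5]
width: 0.0274
grip_force: 0.0
```

```bash
python3 - <<'E'
from h import *
to(.503,-.0461,.045,208)
s=bot.sense();M=rot();C=np.array([.5428,-.025]);h0=np.degrees(np.arctan2(M[1,0],M[0,0]))
for d in range(5,125,5):
    a=np.radians(h0-d);p=np.r_[C+.045*np.array([np.cos(a),np.sin(a)]),.045]
    print(d,np.round(M.T@(p-s["tcp_pos"])*1000,0),round(np.radians(d),3))
E
```

```text
t 2.07 tcp [ 0.4999 -0.041   0.0447] head -152.2 travel [-0.3 -6.  -0.3] rz -0.004 F [0.3 0.1 0.5] w 0.0274 q6 -2.23
5 [-1. -2. -0.] 0.087
10 [-1.  2. -0.] 0.175
15 [-2.  6. -0.] 0.262
20 [-3. 10. -0.] 0.349
25 [-5. 13. -0.] 0.436
30 [-6. 17. -0.] 0.524
35 [-9. 20. -0.] 0.611
40 [-11.  23.  -0.] 0.698
45 [-14.  26.  -0.] 0.785
50 [-16.  29.  -0.] 0.873
55 [-20.  31.  -0.] 0.96
60 [-23.  33.  -0.] 1.047
65 [-26.  35.  -0.] 1.134
70 [-30.  36.  -0.] 1.222
75 [-34.  38.  -0.] 1.309
80 [-38.  38.  -0.] 1.396
85 [-41.  39.  -0.] 1.484
90 [-45.  39.  -0.] 1.571
95 [-49.  39.  -0.] 1.658
100 [-53.  38.  -0.] 1.745
105 [-57.  38.  -0.] 1.833
110 [-61.  36.  -0.] 1.92
115 [-64.  35.  -0.] 2.007
120 [-68.  33.  -0.] 2.094
```

Emit:
drive_tool(
  travel=[
    [-0.7, 4, 0],
    [-1.7, 7.7, 0],
    [-3.1, 11.4, 0],
    [-4.8, 15, 0],
    [-6.7, 18.4, 0],
    [-9, 21.7, 0],
    [-11.5, 24.7, 0],
    [-14.4, 27.5, 0],
  ],
  rotation=[
    [0, 0, 0.087],
    [0, 0, 0.175],
    [0, 0, 0.262],
    [0, 0, 0.349],
    [0, 0, 0.436],
    [0, 0, 0.524],
    [0, 0, 0.611],
    [0, 0, 0.698],
  ],
  fingers=[180, 180, 180, 180, 180, 180, 180, 180],
)

```text
time_s: 2.73
tcp_pos: [0.5007, -0.0103, 0.0473]
tool_rot: [-0.0, 0.108, 0.994, -0.0]
force: [-3.4, -2.7, 0.2]
width: 0.0274
grip_force: 1.9
```

```bash
cat >> h.py <<'E'
def state(C=(.5428,-.025)):
    s=bot.sense();M=rot();h=np.degrees(np.arctan2(M[1,0],M[0,0]))
    v=M.T@np.array([s["tcp_pos"][0]-C[0],s["tcp_pos"][1]-C[1],0])*1000
    print("t",round(s["time_s"],2),"head",round(h,1),"tcp rel C in tool",np.round(v,1),"z",round(s["tcp_pos"][2],4),"F",np.round(s["force"],1),"M",np.round(s["moment"],2))
E
python3 -c "
from h import *
state()
c=bot.camera_info('wrist');im,d=bot.grab_frame('wrist');cv2.imwrite('pics/w2.png',im)
state()"
```

```text
t 2.73 head 167.6 tcp rel C in tool [44.3  5.3 -0. ] z 0.0473 F [-3.4 -2.7  0.2] M [-0.55  0.58 -0.  ]
t 2.78 head 167.2 tcp rel C in tool [44.1  5.6 -0. ] z 0.0473 F [-0.9 -0.1 -0. ] M [-0.13  0.15 -0.04]
```

View pics/w2.png

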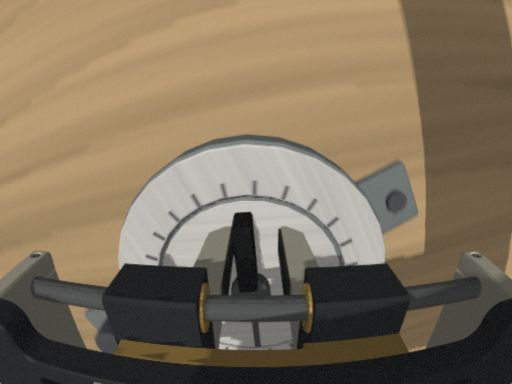

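The wrist picture shows the fin (240,245) between the fingers, touching the left one at (232,245) and turning with the tool. I'll continue another 40°.

Emit:
drive_tool(
  travel=[
    [-0.7, 4, 1],
    [-1.7, 7.7, 2],
    [-3.1, 11.4, 2],
    [-4.8, 15, 2],
    [-6.7, 18.4, 2],
    [-9, 21.7, 2],
    [-11.5, 24.7, 2],
    [-14.4, 27.5, 2],
  ],
  rotation=[
    [0, 0, 0.087],
    [0, 0, 0.175],
    [0, 0, 0.262],
    [0, 0, 0.349],
    [0, 0, 0.436],
    [0, 0, 0.524],
    [0, 0, 0.611],
    [0, 0, 0.698],
  ],
  fingers=[180, 180, 180, 180, 180, 180, 180, 180],
)

```text
time_s: 3.45
tcp_pos: [0.5207, 0.0137, 0.0452]
tool_rot: [-0.0, 0.441, 0.898, -0.0]
force: [-3.8, -1.6, 3.0]
width: 0.0275
grip_force: 1.8
```

```bash
cat >> h.py <<'E'
def near(T,p,h,w=10):
    k=abs((T-h+180)%360-180)<w; x=((T[k]-h+180)%360-180);v=p[k]; wt=np.clip(np.percentile(v,60)-v,0,None)
    wt[wt<.4*wt.max()]=0
    return round(float(h+(wt*x).sum()/wt.sum()),2), round(float(wt.max()))
def look(cam,hi,ctr=(.5435,-.025),w=12,save=None,fitc=True):
    c=bot.camera_info(cam);im,d=bot.grab_frame(cam)
    ctr,s,T,o=dial(im,c,ctr,fish=cam=="wrist",fitc=fitc)
    print(cam,ctr,round(float(s),1),"index",near(T,o["index"],hi,w),"long",near(T,o["long"],-73),"fin",near(T,o["fin"],hi+180,20))
    if save:
        a=rectify(im,c,ctr,.036,.2,.4/600,cam=="wrist");cv2.imwrite("pics/"+save,a)
E
python3 -c "
from h import *
state()
look('top',-52,(.5417,-.0232),w=16,fitc=False,save='t3.png')
state()"
```

```text
t 3.45 head 127.7 tcp rel C in tool [44.1  6.1 -0. ] z 0.0452 F [-3.8 -1.6  3. ] M [-0.27  0.69  0.01]
top [ 0.5417 -0.0232] 1000000000.0 index (-43.45, 71) long (-72.91, 127) fin (139.84, 4)
t 3.5 head 127.3 tcp rel C in tool [43.9  6.6 -0. ] z 0.0452 F [-0.6  0.2  0.1] M [-0.05  0.26  0.02]
```

View pics/t3.png

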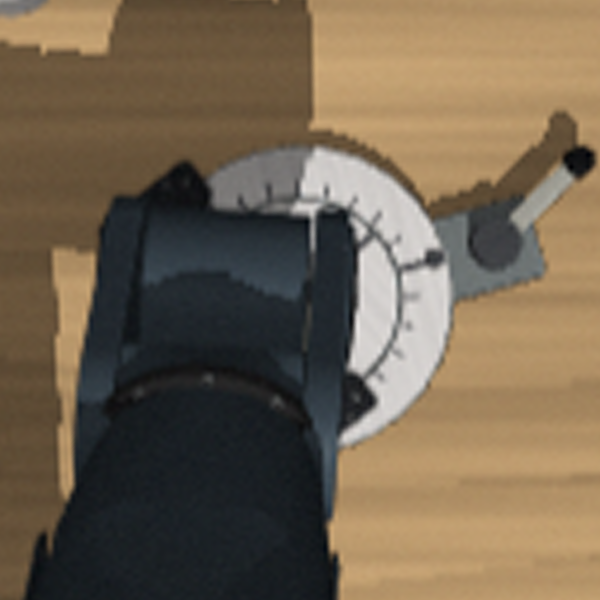

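The index line shows next to the gripper at about (365,240) in the rectified top view, heading roughly -45°. About 28° remains, so I advance 22° and look again.

Emit:
drive_tool(
  travel=[
    [-0.7, 4, 0],
    [-1.7, 7.7, 0],
    [-3.1, 11.4, 0],
    [-4.8, 15, 0],
    [-5.5, 16.4, 0],
    [-5.5, 16.4, 0],
  ],
  rotation=[
    [0, 0, 0.087],
    [0, 0, 0.175],
    [0, 0, 0.262],
    [0, 0, 0.349],
    [0, 0, 0.384],
    [0, 0, 0.384],
  ],
  fingers=[180, 180, 180, 180, 180, 180],
)

```text
time_s: 4.0
tcp_pos: [0.5375, 0.0194, 0.045]
tool_rot: [0.0, 0.602, 0.798, 0.0]
force: [0.3, 0.7, 0.2]
width: 0.0277
grip_force: 0.1
```

```bash
python3 -c "
from h import *
state()
look('top',-68,(.5417,-.0232),w=10,fitc=False,save='t4.png')
state()
look('wrist',-68,w=10,fitc=True,save='w4.png')
cv2.imwrite('pics/tw4.png',np.hstack([cv2.resize(cv2.imread('pics/'+f)[150:450,150:450],(400,400)) for f in ('t4.png','w4.png')]))
"
```

```text
t 4.0 head 105.9 tcp rel C in tool [44.2  7.1 -0. ] z 0.045 F [0.3 0.7 0.2] M [-0.04  0.08 -0.01]
top [ 0.5417 -0.0232] 1000000000.0 index (-71.94, 82) long (-72.92, 128) fin (117.15, 2)
t 4.05 head 106.0 tcp rel C in tool [44.1  7.1 -0. ] z 0.0449 F [ 0.1  0.5 -0.1] M [-0.04  0.04 -0.03]
wrist [ 0.5429 -0.0242] -19.6 index (-72.87, 100) long (-72.56, 2) fin (107.78, 57)
```

View pics/tw4.png

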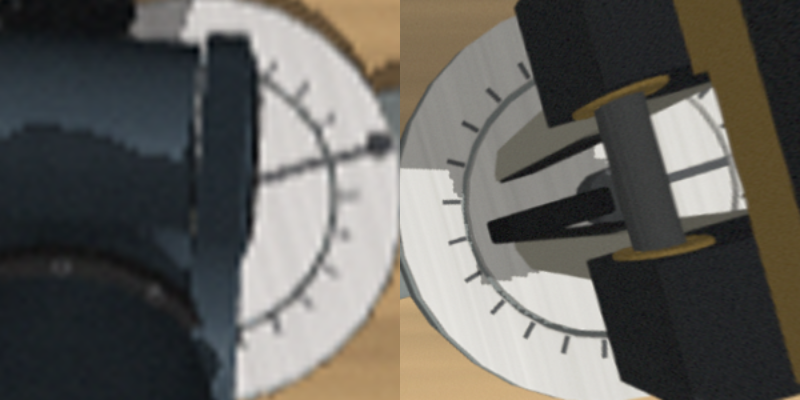

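In both crops the index line now looks collinear with the long line: on the left, (265,178) to (325,162) continuing to the rivet at (377,143). I'll back the finger off the fin, lift, and measure unobstructed.

Emit:
drive_tool(
  travel=[
    [0, -6, 0],
    [0, -7, -10],
    [0, -7, -50],
    [0, -7, -90],
    [40, -7, -130],
    [80, -7, -155],
    [80, -7, -155],
    [80, -7, -155],
  ],
  rotation=[
    [0, 0, 0],
    [0, 0, 0],
    [0, 0, 0],
    [0, 0, 0],
    [0, 0, 0],
    [0, 0, 0],
    [0, 0, 0],
    [0, 0, 0],
  ],
  fingers=[180, 180, 180, 180, 180, 180, 180, 180],
)

```text
time_s: 4.77
tcp_pos: [0.5087, 0.0968, 0.2029]
tool_rot: [0.002, 0.602, 0.799, 0.002]
force: [0.5, 0.4, -0.2]
width: 0.0273
grip_force: 0.0
```

```bash
python3 -c "
from h import *
state()
look('top',-72,(.5417,-.0232),w=10,fitc=False)
look('wrist',-72,w=10,save='w5.png')
look('wrist',-72,w=10)
to(.60,-.21,.2,30)
"
```

```text
t 4.77 head 106.0 tcp rel C in tool [ 1.265e+02  8.000e-01 -1.000e-01] z 0.2029 F [ 0.5  0.4 -0.2] M [-0.06  0.04 -0.01]
top [ 0.5417 -0.0232] 1000000000.0 index (-72.05, 83) long (-72.92, 124) fin (103.18, 81)
wrist [ 0.5433 -0.0238] -6.4 index (-73.76, 71) long (-70.45, 2) fin (107.22, 108)
wrist [ 0.5429 -0.0238] -6.6 index (-73.14, 71) long (-70.58, 3) fin (106.66, 107)
t 4.92 tcp [0.5083 0.0938 0.1989] head 105.8 travel [-317.3    5.3   -1. ] rz 1.324 F [ 0.  -0.4 -0.3] w 0.0275 q6 -0.18
```

View pics/w5.png

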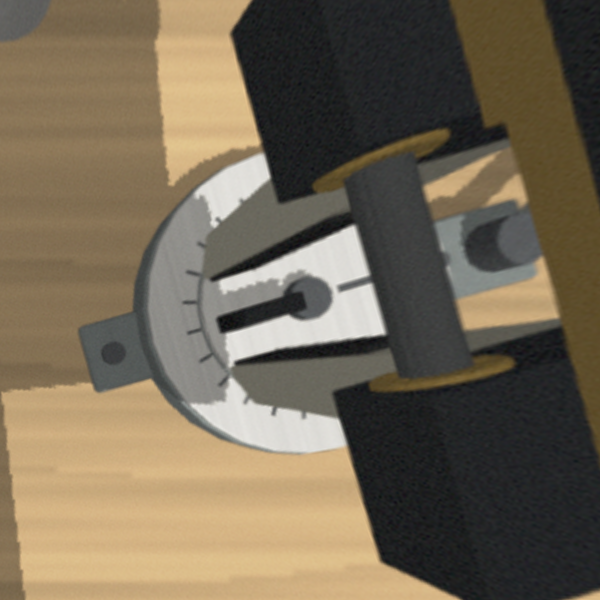

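The dial is untouched by the lift: fin (265,312) and index line (355,283) lie along the same line. Next I go above the clamp lever with the tool's x axis pointing to the pivot. From there the wrist camera also sees the dial.

```bash
python3 -c "
from h import *
to(.6138,-.1906,.2,135)
"
```

```text
t 4.92 tcp [0.5083 0.0938 0.1989] head 105.8 travel [-302.4   23.9   -1.1] rz -0.509 F [ 0.  -0.4 -0.3] w 0.0275 q6 -0.18
```

Emit:
drive_tool(
  travel=[
    [-302, 24, 0],
    [-302, 24, 0],
    [-302, 24, 0],
    [-302, 24, 0],
    [-302, 24, 0],
    [-302, 24, 0],
    [-302, 24, 0],
    [-302, 24, 0],
  ],
  rotation=[
    [0, 0, -0.1],
    [0, 0, -0.2],
    [0, 0, -0.3],
    [0, 0, -0.4],
    [0, 0, -0.5],
    [0, 0, -0.51],
    [0, 0, -0.51],
    [0, 0, -0.51],
  ],
  fingers=[180, 180, 180, 180, 180, 180, 180, 180],
)

```text
time_s: 5.58
tcp_pos: [0.6138, -0.1962, 0.1973]
tool_rot: [-0.001, 0.384, 0.923, -0.001]
force: [0.1, -0.3, 0.2]
width: 0.0273
grip_force: 0.0
```

Emit:
drive_tool(
  travel=[
    [0, 0, 0],
    [0, 0, 0],
  ],
  rotation=[
    [0, 0, 0],
    [0, 0, 0],
  ],
  fingers=[180, 180],
)

```text
time_s: 5.75
tcp_pos: [0.6129, -0.1903, 0.1977]
tool_rot: [-0.001, 0.383, 0.924, 0.0]
force: [-0.3, -0.2, 0.3]
width: 0.0276
grip_force: 0.0
```

```bash
python3 -c "
from h import *
look('top',-72,(.5417,-.0232),w=10,fitc=False,save='t6.png')
look('wrist',-72,w=10,save='w6.png')
to(.6138,-.1906,.2,135)
cv2.imwrite('pics/tw6.png',np.hstack([cv2.resize(cv2.imread('pics/'+f)[150:,150:],(400,400)) if 0 else cv2.resize(cv2.imread('pics/'+f)[100:500,150:550],(400,400)) for f in ('t6.png','w6.png')]))
"
```

```text
top [ 0.5417 -0.0232] 1000000000.0 index (-71.7, 52) long (-73.23, 82) fin (102.95, 91)
wrist [ 0.5427 -0.0238] -24.4 index (-72.3, 78) long (-73.43, 131) fin (105.96, 56)
t 5.85 tcp [ 0.6132 -0.1887  0.1986] head 135.0 travel [-1.8 -0.9 -1.4] rz 0.001 F [-0.6  0.1 -1. ] w 0.027 q6 -1.16
```

View pics/tw6.png

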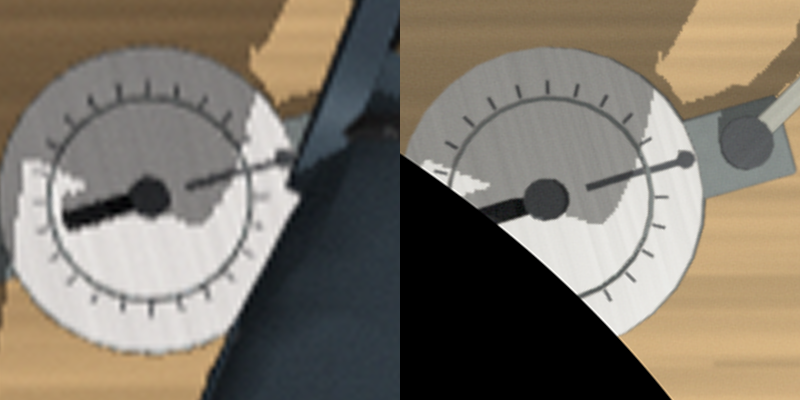

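The left (top) and right (wrist) crops both show the index line running into the long line, to within about 1°. I'll fit it radius by radius to see whether a correction is needed.

```bash
cat >> h.py <<'E'
def ridge(cam="wrist",ctr=(.5427,-.0238),h=-73):
    """heading of dark line centre at each radius (black-hat removes shadow steps)"""
    c=bot.camera_info(cam);im,_=bot.grab_frame(cam);px=.00025;n=int(.24/px)
    g=cv2.cvtColor(rectify(im,c,ctr,.036,.12,px,cam=="wrist"),cv2.COLOR_BGR2GRAY)
    b=cv2.morphologyEx(cv2.GaussianBlur(g,(0,0),2),cv2.MORPH_BLACKHAT,np.ones((51,51),np.uint8)).astype(np.float32)
    off=np.arange(-.012,.0121,.00025);c0=n/2-.5;a=np.radians(h)
    for nm,rs in (("index",np.arange(.032,.062,.004)),("long",np.arange(.072,.084,.003))):
        res=[]
        for r in rs:
            x=r*np.cos(a)-off*np.sin(a);y=r*np.sin(a)+off*np.cos(a)
            p=cv2.remap(b,(c0-y/px).astype(np.float32)[None],(c0-x/px).astype(np.float32)[None],cv2.INTER_LINEAR)[0]
            p=np.where(p>.5*p.max(),p,0);res.append((p*off).sum()/p.sum()*1000)
        k,m=np.polyfit(rs*1000,res,1)
        print(cam,nm,"lateral mm",np.round(res,2),"at 67mm:",round(k*67+m,2),"slope deg",round(np.degrees(k),2))
E
python3 -c "
from h import *
ridge();ridge();ridge('top',(.5417,-.0232))"
```

```text
wrist index lateral mm [0.46 0.41 0.39 0.47 0.41 0.49 0.82 0.46] at 67mm: 0.64 slope deg 0.4
wrist long lateral mm [-0.64 -0.71 -0.77 -0.88 -0.79] at 67mm: -0.59 slope deg -0.88
wrist index lateral mm [0.46 0.39 0.26 0.26 0.41 0.4  0.76 0.23] at 67mm: 0.45 slope deg 0.14
wrist long lateral mm [-0.88 -0.77 -0.77 -0.99 -1.  ] at 67mm: -0.71 slope deg -0.9
top index lateral mm [1.31 0.89 0.27 1.01 0.77 0.36 1.69 0.56] at 67mm: 0.78 slope deg -0.22
top long lateral mm [ 0.01 -0.25 -0.75 -0.64 -0.32] at 67mm: -0.01 slope deg -1.99
```

The index is still about 1.1 mm (1°) short, counter-clockwise of the long line, in both cameras. I'll give the fin a last nudge before touching the clamp.

```bash
python3 -c "
from h import *
to(.5314,.0175,.13,105)
"
```

```text
t 6.0 tcp [ 0.6137 -0.1885  0.1994] head 135.1 travel [203.7  87.8  69.4] rz 0.525 F [0.5 0.3 0.4] w 0.0275 q6 -1.16
```

Emit:
drive_tool(
  travel=[
    [37, 16, 0],
    [74, 32, 0],
    [111, 48, 10],
    [148, 64, 20],
    [185, 80, 40],
    [204, 88, 60],
    [204, 88, 70],
    [204, 88, 70],
  ],
  rotation=[
    [0, 0, 0.1],
    [0, 0, 0.2],
    [0, 0, 0.3],
    [0, 0, 0.4],
    [0, 0, 0.5],
    [0, 0, 0.525],
    [0, 0, 0.525],
    [0, 0, 0.525],
  ],
  fingers=[180, 180, 180, 180, 180, 180, 180, 180],
)

```text
time_s: 6.67
tcp_pos: [0.5303, 0.0182, 0.1277]
tool_rot: [-0.001, 0.608, 0.794, -0.001]
force: [-0.5, -0.6, 0.6]
width: 0.0273
grip_force: 0.0
```

Emit:
drive_tool(
  travel=[
    [0, 0, 0],
    [0, 0, 0],
  ],
  rotation=[
    [0, 0, 0],
    [0, 0, 0],
  ],
  fingers=[180, 180],
)

```text
time_s: 6.83
tcp_pos: [0.5327, 0.0161, 0.1302]
tool_rot: [0.001, 0.609, 0.793, 0.0]
force: [0.5, -0.5, 0.1]
width: 0.0274
grip_force: 0.0
```

```bash
python3 -c "
from h import *
state();to(.5314,.0175,.045,105)
"
```

```text
t 6.83 head 104.9 tcp rel C in tool [42.3  0.8 -0. ] z 0.1302 F [ 0.5 -0.5  0.1] M [-0.04  0.01 -0.01]
t 6.83 tcp [0.5327 0.0161 0.1302] head 104.9 travel [ 1.7 -1.  85.2] rz -0.001 F [ 0.5 -0.5  0.1] w 0.0274 q6 -0.32
```

Emit:
drive_tool(
  travel=[
    [2, -1, 35],
    [2, -1, 65],
    [2, -1, 85],
    [2, -1, 85],
    [2, 3, 85],
    [2, 4, 85],
    [2, 4, 85],
  ],
  rotation=[
    [0, 0, 0],
    [0, 0, 0],
    [0, 0, 0],
    [0, 0, 0],
    [0, 0, 0],
    [0, 0, 0],
    [0, 0, 0],
  ],
  fingers=[180, 180, 180, 180, 180, 180, 180],
)

```text
time_s: 7.42
tcp_pos: [0.5368, 0.0195, 0.046]
tool_rot: [0.001, 0.609, 0.793, 0.001]
force: [0.5, -0.5, 0.3]
width: 0.0273
grip_force: 0.0
```

```bash
python3 -c "
from h import *
state();state()
"
```

```text
t 7.42 head 104.9 tcp rel C in tool [44.6  5.6 -0. ] z 0.046 F [ 0.5 -0.5  0.3] M [-0.04  0.04 -0.01]
t 7.42 head 104.9 tcp rel C in tool [44.6  5.6 -0. ] z 0.046 F [ 0.5 -0.5  0.3] M [-0.04  0.04 -0.01]
```

Emit:
drive_tool(
  travel=[
    [0, 0.5, 0],
    [0, 1, 0],
    [0, 1.6, 0],
    [0, 1.6, 0],
    [0, 1.6, 0],
  ],
  rotation=[
    [0, 0, 0],
    [0, 0, 0],
    [0, 0, 0],
    [0, 0, 0],
    [0, 0, 0],
  ],
  fingers=[180, 180, 180, 180, 180],
)

```text
time_s: 7.83
tcp_pos: [0.5367, 0.0202, 0.0443]
tool_rot: [0.0, 0.609, 0.793, 0.0]
force: [0.4, -0.7, 0.6]
width: 0.0276
grip_force: 0.0
```

```bash
python3 -c "
from h import *
state();ridge('top',(.5417,-.0232));ridge('top',(.5417,-.0232));state()
"
```

```text
t 7.83 head 104.9 tcp rel C in tool [45.3  5.7 -0. ] z 0.0443 F [ 0.4 -0.7  0.6] M [-0.12  0.02 -0.01]
top index lateral mm [0.75 0.86 0.28 0.97 0.88 0.46 1.23 0.75] at 67mm: 0.92 slope deg 0.39
top long lateral mm [ 0.01 -0.24 -0.75 -0.63 -0.32] at 67mm: -0.0 slope deg -2.01
top index lateral mm [0.72 0.77 0.17 0.98 0.87 0.49 1.22 0.74] at 67mm: 0.95 slope deg 0.55
top long lateral mm [ 0.   -0.24 -0.83 -0.66 -0.35] at 67mm: 0.0 slope deg -2.15
t 7.93 head 104.9 tcp rel C in tool [45.3  5.7  0. ] z 0.0442 F [ 0.3  0.2 -0.5] M [-0.03  0.02 -0.03]
```

Emit:
drive_tool(
  travel=[
    [0, 0.7, 0],
    [0, 1.2, 0],
    [0, 1.6, 0],
    [0, 1.6, 0],
    [0, 1.6, 0],
  ],
  rotation=[
    [0, 0, 0],
    [0, 0, 0],
    [0, 0, 0],
    [0, 0, 0],
    [0, 0, 0],
  ],
  fingers=[180, 180, 180, 180, 180],
)

```text
time_s: 8.35
tcp_pos: [0.5379, 0.0207, 0.0441]
tool_rot: [-0.0, 0.609, 0.793, -0.0]
force: [-2.7, -0.2, 1.6]
width: 0.0274
grip_force: 1.3
```

```bash
python3 -c "
from h import *
state();print(bot.sense()['grip_force']);ridge('top',(.5417,-.0232));state()
"
```

```text
t 8.35 head 104.9 tcp rel C in tool [45.4  7.1  0. ] z 0.0441 F [-2.7 -0.2  1.6] M [0.02 0.55 0.05]
1.261913850903511
top index lateral mm [-0.11  0.4   0.12 -0.28  0.35 -0.01 -0.4  -0.1 ] at 67mm: -0.23 slope deg -0.62
top long lateral mm [-0.02 -0.25 -0.84 -0.65 -0.26] at 67mm: -0.08 slope deg -1.68
t 8.4 head 104.9 tcp rel C in tool [45.4  7.1  0. ] z 0.0441 F [-3.1 -0.   1.4] M [0.04 0.58 0.03]
```

The nudge took: index and long line now agree to about 0.2 mm. I'll back off, lift, and return above the lever.

Emit:
drive_tool(
  travel=[
    [0, -6, 0],
    [0, -7, 0],
    [0, -7, -30],
    [0, -7, -70],
    [0, -7, -110],
    [0, -7, -150],
    [0, -7, -155],
    [0, -7, -155],
  ],
  rotation=[
    [0, 0, 0],
    [0, 0, 0],
    [0, 0, 0],
    [0, 0, 0],
    [0, 0, 0],
    [0, 0, 0],
    [0, 0, 0],
    [0, 0, 0],
  ],
  fingers=[180, 180, 180, 180, 180, 180, 180, 180],
)

```text
time_s: 9.07
tcp_pos: [0.5327, 0.0187, 0.2017]
tool_rot: [0.002, 0.609, 0.793, 0.002]
force: [-0.1, 0.3, -1.3]
width: 0.0274
grip_force: 0.0
```

Emit:
drive_tool(
  travel=[
    [-229, 17, 0],
    [-229, 17, 0],
    [-229, 17, 0],
    [-229, 17, 0],
    [-229, 17, 0],
    [-229, 17, 0],
    [-229, 17, 0],
    [-229, 17, 0],
  ],
  rotation=[
    [0, 0, -0.1],
    [0, 0, -0.2],
    [0, 0, -0.3],
    [0, 0, -0.4],
    [0, 0, -0.5],
    [0, 0, -0.525],
    [0, 0, -0.525],
    [0, 0, -0.525],
  ],
  fingers=[180, 180, 180, 180, 180, 180, 180, 180],
)

```text
time_s: 9.73
tcp_pos: [0.6061, -0.1986, 0.1967]
tool_rot: [-0.002, 0.384, 0.924, 0.0]
force: [0.3, 0.5, 1.0]
width: 0.0274
grip_force: 0.0
```

Emit:
drive_tool(
  travel=[
    [0, 0, 0],
    [0, 0, 0],
  ],
  rotation=[
    [0, 0, 0],
    [0, 0, 0],
  ],
  fingers=[180, 180],
)

```text
time_s: 9.9
tcp_pos: [0.6065, -0.1968, 0.1985]
tool_rot: [-0.001, 0.382, 0.924, 0.0]
force: [-0.1, -0.4, -0.1]
width: 0.0275
grip_force: 0.0
```

```bash
python3 -c "
from h import *
ridge();ridge()
to(.6138,-.1906,.045,135)
c=bot.camera_info('wrist');im,d=bot.grab_frame('wrist')
a=rectify(im,c,(.59,-.17),.053,.12,.0004,True)
cv2.imwrite('pics/w7.png',np.hstack([cv2.resize(a,(400,400)),cv2.resize(rectify(im,c,(.543,-.025),.036,.12,.0004,True),(400,400))]))
"
```

```text
wrist index lateral mm [-0.24 -0.15 -0.36 -0.28 -0.6  -0.5  -0.63 -0.2 ] at 67mm: -0.55 slope deg -0.49
wrist long lateral mm [-0.8  -0.73 -0.76 -0.98 -0.88] at 67mm: -0.68 slope deg -0.75
wrist index lateral mm [-0.14 -0.34 -0.26 -0.52 -0.39 -0.49 -0.63 -0.23] at 67mm: -0.54 slope deg -0.46
wrist long lateral mm [-0.73 -0.78 -0.86 -0.77 -0.89] at 67mm: -0.69 slope deg -0.61
t 10.0 tcp [ 0.6067 -0.1969  0.1991] head 135.1 travel [ -0.6   9.5 154.1] rz 0.001 F [-0.1 -0.2  0.5] w 0.0273 q6 -1.17
```

View pics/w7.png

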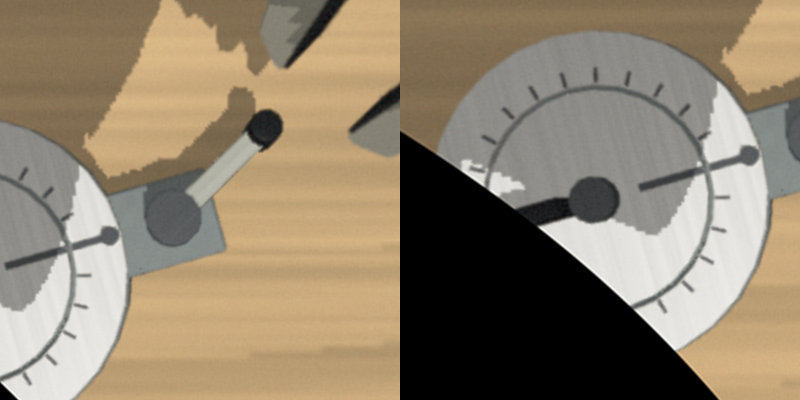

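The right crop shows the index line (640,187) to (710,165) and the long line to the rivet (749,155) collinear, with about 0.15 mm offset. The left crop shows the pivot at (172,216) and the knob at (265,128). Now I descend astride the bar.

Emit:
drive_tool(
  travel=[
    [2, 10, 0],
    [2, 10, 35],
    [2, 10, 70],
    [2, 10, 100],
    [2, 10, 100],
  ],
  rotation=[
    [0, 0, 0],
    [0, 0, 0.02],
    [0, 0, 0.03],
    [0, 0, 0.03],
    [0, 0, 0.03],
  ],
  fingers=[170, 170, 170, 170, 170],
)

```text
time_s: 10.47
tcp_pos: [0.6099, -0.1875, 0.0935]
tool_rot: [-0.004, 0.396, 0.918, -0.0]
force: [0.0, -0.2, 0.2]
width: 0.0311
grip_force: 0.0
```

```bash
python3 -c "
from h import *
to(.6125,-.1888,.042,133.5)"
```

```text
t 10.47 tcp [ 0.6099 -0.1875  0.0935] head 133.3 travel [-3.1  1.2 51.5] rz -0.003 F [ 0.  -0.2  0.2] w 0.0311 q6 -1.13
```

Emit:
drive_tool(
  travel=[
    [-2, 1, 20],
    [-2, 1, 38],
    [-2, 1, 50],
    [-2, 1, 50],
  ],
  rotation=[
    [0, 0, 0],
    [0, 0, 0],
    [0, 0, 0],
    [0, 0, 0],
  ],
  fingers=[170, 170, 170, 170],
)

```text
time_s: 10.8
tcp_pos: [0.6141, -0.1897, 0.0481]
tool_rot: [-0.001, 0.396, 0.918, -0.0]
force: [-0.3, -1.0, -0.8]
width: 0.031
grip_force: 0.0
```

```bash
python3 - <<'E'
from h import *
P=(.5795,-.154)
state(P)
s=bot.sense();M=rot();v=M.T@np.r_[s["tcp_pos"][:2]-P,0]*1000
for d in range(5,100,5):
    a=np.radians(d);q=np.array([v[0]*np.cos(a)-v[1]*np.sin(a)-v[0],v[0]*np.sin(a)+v[1]*np.cos(a)-v[1]]);print(d,np.round(q,1),round(a,3))
E
```

```text
t 10.8 head 133.3 tcp rel C in tool [-49.7   0.7  -0.1] z 0.0481 F [-0.3 -1.  -0.8] M [-0.   -0.02  0.  ]
5 [ 0.1 -4.3] 0.087
10 [ 0.6 -8.6] 0.175
15 [  1.5 -12.9] 0.262
20 [  2.7 -17. ] 0.349
25 [  4.3 -21.1] 0.436
30 [  6.3 -25. ] 0.524
35 [  8.6 -28.6] 0.611
40 [ 11.2 -32.1] 0.698
45 [ 14.  -35.4] 0.785
50 [ 17.2 -38.3] 0.873
55 [ 20.6 -41. ] 0.96
60 [ 24.2 -43.4] 1.047
65 [ 28.  -45.5] 1.134
70 [ 32.  -47.2] 1.222
75 [ 36.1 -48.6] 1.309
80 [ 40.4 -49.6] 1.396
85 [ 44.7 -50.2] 1.484
90 [ 49.  -50.4] 1.571
95 [ 53.3 -50.3] 1.658
```

Emit:
drive_tool(
  travel=[
    [0, 0, 5],
    [0.1, -4.3, 5],
    [0.6, -8.6, 5],
    [1.5, -12.9, 5],
    [2.7, -17, 5],
    [4.3, -21, 5],
    [6.3, -25, 5],
    [8.6, -28.6, 5],
  ],
  rotation=[
    [0, 0, 0],
    [0, 0, 0.087],
    [0, 0, 0.175],
    [0, 0, 0.262],
    [0, 0, 0.349],
    [0, 0, 0.436],
    [0, 0, 0.524],
    [0, 0, 0.611],
  ],
  fingers=[170, 170, 170, 170, 170, 170, 170, 170],
)

```text
time_s: 11.47
tcp_pos: [0.5889, -0.2039, 0.0458]
tool_rot: [0.001, 0.656, 0.755, 0.001]
force: [1.4, 0.7, -1.2]
width: 0.0312
grip_force: 1.1
```

```bash
python3 - <<'E'
from h import *
state((.5795,-.154))
s=bot.sense();print(s["grip_force"])
E
```

```text
t 11.47 head 98.0 tcp rel C in tool [-50.8   2.3   0.1] z 0.0458 F [ 1.4  0.7 -1.2] M [ 0.02 -0.29  0.05]
1.0719855199567974
```

Emit:
drive_tool(
  travel=[
    [0.1, -4.3, 1],
    [0.6, -8.6, 1],
    [1.5, -12.9, 1],
    [2.7, -17, 1],
    [4.3, -21, 1],
    [6.3, -25, 1],
    [8.6, -28.6, 1],
    [11.2, -32.1, 1],
  ],
  rotation=[
    [0, 0, 0.087],
    [0, 0, 0.175],
    [0, 0, 0.262],
    [0, 0, 0.349],
    [0, 0, 0.436],
    [0, 0, 0.524],
    [0, 0, 0.611],
    [0, 0, 0.698],
  ],
  fingers=[170, 170, 170, 170, 170, 170, 170, 170],
)

```text
time_s: 12.13
tcp_pos: [0.5558, -0.198, 0.0451]
tool_rot: [0.002, 0.874, 0.485, 0.001]
force: [1.4, -2.0, 0.2]
width: 0.0311
grip_force: 1.2
```

```bash
python3 - <<'E'
from h import *
state((.5795,-.154))
s=bot.sense();print(s["grip_force"])
c=bot.camera_info('wrist');im,d=bot.grab_frame('wrist')
cv2.imwrite('pics/w8.png',im);state((.5795,-.154))
E
```

```text
t 12.13 head 58.0 tcp rel C in tool [-49.9   3.2  -0. ] z 0.0451 F [ 1.4 -2.   0.2] M [-0.52 -0.15 -0.02]
1.1946603970136493
t 12.18 head 57.7 tcp rel C in tool [-49.8   2.7  -0. ] z 0.045 F [ 1.4 -1.  -0.4] M [-0.28 -0.05 -0.01]
```

View pics/w8.png

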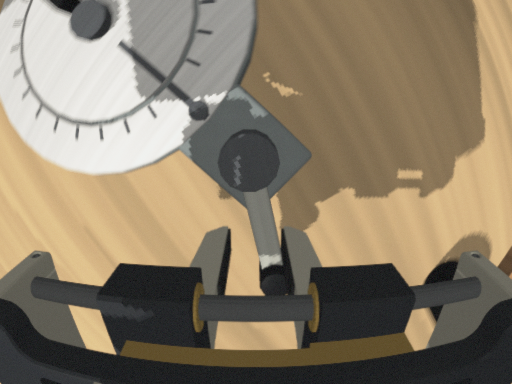

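That was the tenth picture. The bar runs from (258,195) to the knob (272,283), held by the right finger at (295,245), and the dial line still meets the rivet line (200,110). About 15° remains to the stop, which I cover in small steps while watching the force.

Emit:
drive_tool(
  travel=[
    [0, -2.6, 1],
    [0.2, -5.2, 1],
    [0.5, -7.8, 1],
    [0.9, -10.3, 1],
    [1.5, -12.9, 1],
    [1.5, -12.9, 1],
  ],
  rotation=[
    [0, 0, 0.052],
    [0, 0, 0.105],
    [0, 0, 0.157],
    [0, 0, 0.209],
    [0, 0, 0.262],
    [0, 0, 0.262],
  ],
  fingers=[170, 170, 170, 170, 170, 170],
)

```text
time_s: 12.68
tcp_pos: [0.5456, -0.1898, 0.0437]
tool_rot: [0.001, 0.93, 0.369, 0.001]
force: [1.5, -2.5, 1.2]
width: 0.0313
grip_force: 1.3
```

Emit:
drive_tool(
  travel=[
    [0, -1.5, 0],
    [0, -3, 0],
    [0, -3, 0],
  ],
  rotation=[
    [0, 0, 0],
    [0, 0, 0],
    [0, 0, 0],
  ],
  fingers=[170, 170, 170],
)

```text
time_s: 12.93
tcp_pos: [0.5451, -0.1893, 0.0438]
tool_rot: [0.003, 0.929, 0.371, 0.002]
force: [8.4, -12.5, -2.7]
width: 0.0313
grip_force: 6.9
```

```bash
python3 - <<'E'
from h import *
state((.5795,-.154));print(bot.sense()["grip_force"])
E
```

```text
t 12.93 head 43.5 tcp rel C in tool [-49.3   1.9  -0.1] z 0.0438 F [  8.4 -12.5  -2.7] M [-2.27 -1.38  0.06]
6.9182967860251665
```

The force rose to 15 N with no motion, so the lever is at its stop. I back off, lift, and verify.

Emit:
drive_tool(
  travel=[
    [0, 6, 0],
    [0, 8, 0],
    [0, 8, -5],
    [0, 8, -40],
    [0, 8, -80],
    [-20, 8, -120],
    [-50, 8, -155],
    [-70, 8, -155],
  ],
  rotation=[
    [0, 0, 0],
    [0, 0, 0],
    [0, 0, 0],
    [0, 0, 0],
    [0, 0, 0],
    [0, 0, 0],
    [0, 0, 0],
    [0, 0, 0],
  ],
  fingers=[170, 170, 170, 170, 170, 170, 170, 170],
)

```text
time_s: 13.6
tcp_pos: [0.4978, -0.2417, 0.203]
tool_rot: [0.003, 0.929, 0.37, 0.002]
force: [-0.1, -0.4, 0.1]
width: 0.0309
grip_force: 0.0
```

Emit:
drive_tool(
  travel=[
    [0, 0, 0],
    [0, 0, 0],
    [0, 0, 0],
  ],
  rotation=[
    [0, 0, 0],
    [0, 0, 0],
    [0, 0, 0],
  ],
  fingers=[170, 170, 170],
)

```text
time_s: 13.85
tcp_pos: [0.4967, -0.2402, 0.1968]
tool_rot: [-0.001, 0.929, 0.369, -0.0]
force: [-1.4, 0.6, 0.4]
width: 0.031
grip_force: 0.0
```

```bash
python3 - <<'E'
from h import *
state((.5795,-.154))
ridge();ridge()
c=bot.camera_info('wrist');im,d=bot.grab_frame('wrist')
P=np.array([.5795,-.154])
for z,r0,r1 in ((.053,.025,.055),(.064,.066,.083)):
    T=np.arange(-170,-30,1.);rr=np.linspace(r0,r1,20)
    A,B=np.meshgrid(np.radians(T),rr,indexing='ij')
    Q=np.stack([P[0]+B.ravel()*np.cos(A.ravel()),P[1]+B.ravel()*np.sin(A.ravel()),np.full(A.size,z)],1)
    m=project(Q,c,True).astype(np.float32).reshape(*A.shape,2)
    s=cv2.remap(im,m[...,0],m[...,1],cv2.INTER_LINEAR).astype(float)
    if z==.053: v=s.max(2).mean(1)-0; sat=(s[...,2]-s[...,0]).mean(1); print("bar grey at",T[sat<.4*np.median(sat)])
    else: v=s.max(2).mean(1);print("knob dark at",T[v<45])
    print(np.round(m[::40,10]).tolist())
E
```

```text
t 13.85 head 43.3 tcp rel C in tool [-119.3    5.9   -0. ] z 0.1968 F [-1.4  0.6  0.4] M [-0.01  0.15 -0.03]
wrist index lateral mm [-0.24 -0.25 -0.26 -0.37 -0.48 -0.49 -0.62 -0.63] at 67mm: -0.75 slope deg -0.91
wrist long lateral mm [-0.77 -0.71 -0.86 -0.86 -0.79] at 67mm: -0.73 slope deg -0.36
wrist index lateral mm [-0.22 -0.26 -0.36 -0.49 -0.5  -0.52 -0.62 -0.73] at 67mm: -0.83 slope deg -1.0
wrist long lateral mm [-0.7  -0.75 -0.85 -0.86 -0.87] at 67mm: -0.64 slope deg -0.86
bar grey at [-131. -130. -129. -128. -127. -126. -125. -124. -123. -122. -121. -120.
 -119. -118. -117.]
[[227.0, 99.0], [254.0, 105.0], [278.0, 93.0], [289.0, 69.0]]
knob dark at [-127. -126. -125. -124. -123. -122. -121.]
[[208.0, 128.0], [258.0, 139.0], [303.0, 117.0], [324.0, 71.0]]
```

The lever is at about -124° (stop expected near -125°), and the dial lines agree to about 0.1 mm. Handing in.

```bash
python3 -c "
from cell import bot
print(bot.sign_off())"
```

```text
the job is handed in; nothing more can be done
None
```

The dial's index line is on the long riveted line to about 0.1 mm, the clamp lever was then pushed clockwise until it stopped moving at about 15 N, the arm never went near the last, pot, tin or file, and the job was handed in at about 14 s of the 72 s allowed.

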